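# Twist-lock the moisture canister into its dock

## Robot

A 6-joint arm with a two-finger parallel gripper is mounted at the origin on the work surface. World frame = base frame: x ahead of the robot, y to its left, z up, the work surface at z = 0. Lengths are in m, angles in rad, forces in N, time in s.
With the tool pointing down it reaches from about 0.35 to 0.975 m from the base axis. Payload 4.9 kg.
Tool frame: the origin (TCP) lies midway between the tips of the shut fingers; the grasp point (between the pads) lies 19 mm behind it; z points along the fingers, y is the direction in which the jaws open and shut (so a half turn about z gives the same grasp; the last joint's range is limited). The gripper opens to 85 mm and grips with 20 to 120 N. Pads are 22 mm wide; open, the fingers measure 114 mm over their backs; the gripper's body (76 mm by 85 mm) begins 54 mm behind the grasp point. The pads swing forward as they close: fully open they stand 13 mm farther back than shut.
Start: joints at [1.196, 0.053, 1.613, -0, 1.476, -0.119], TCP at [0.158, 0.605, 0.231] pointing down, gripper open.
Joint ranges: [-3.01, 3.01], [-1.01, 2.22], [0.06, 2.58], [-1.02, 4.17], [0.09, 2.62], [-3.14, 3.14]. Speed limits (rad/s): [2.57, 2.57, 3.14, 3.14, 3.14, 3.14].

## Interface

Orientations are given as a rotation vector (axis times angle).
In Python, from station import ctrl gives the robot as it stands.
- The arm moves only by the tool jog_arm, never from a script. Its argument "steps" is a list of rows, each an object of numbers: "dx", "dy", "dz": the shift along the world's x, y, z in units of 60 mm (1.0 is 60 mm); "twist": the turn about the world's z in units of 10 degrees (1.0 is 10 degrees). A call has 1 to 5 rows; each row is the pose to reach, as a shift and turn from the pose measured when the call began; what a row does not reach only later rows make up. A row lasts 1/8 s, in which the tool goes at most 62.5 mm and 10.7 degrees, less where a joint would pass 70% of its speed; a pose out of reach is approached as far as the arm can. A call with a gripper value outside its range is refused whole. "gripper" is the closure in counts, from 0 (fully open) to 255 (shut), set as the call begins (left out, the last holds). The fingers move at their own pace and stop on an object; "newtons" is the grip in N (left out, the last holds). Time passes only in rows, so rows that repeat a pose let the fingers close. It gives the time, the measured TCP pose, the force and the opening at its end, in the units of the state.
- ctrl.get_obs(): the state, without advancing time (a new reading comes with each control period).
- ctrl.get_image(name): name is "scene" or "top" or "wrist"; returns a dict with "frame" (420x560x3 uint8, red, green, blue), "range_z" (420x560 float32, m along the optical axis (not along the pixel's ray), 0 where there is no reading), "fx", "fy", "cx", "cy" (pixels), "D" ([k1, k2, p1, p2, k3] as OpenCV has them; the pictures are not rectified), "extrinsics" (4x4, takes a point from camera to world coordinates). Camera axes: x right, y down, z forward; pixel columns grow to the right and rows downward; lengths in m; the calibration is good to about 2 mm. A picture is of the moment at which its call begins.
- ctrl.finish_job(): hands the job in, once; it reports no verdict.
The state is a dict: "t": time; "q": joint angles; "dq": joint speeds; "effort": joint torques, N m; "tool_pos": TCP position; "tool_rot": TCP orientation; "contact_force": force on the tool from outside, world axes, zero at the start; "wrist_torque": the same for the moment, N m; "opening": finger opening in m.
Only numpy, scipy, OpenCV 4.12 (cv2) and the standard library are available. Lean on these libraries where they do the work, as an engineer would, in place of code of your own. Each camera call takes 0.05 s, during which the arm holds its last target.

## Task

Stand the white moisture canister, which lies on its side, upright on the shelf and let go of it. Then take it again, set it upright into the round twist-lock dock with its lugs through the two gaps, push it down against the spring and turn it almost a quarter turn clockwise (seen from above), so that it springs up into the locked position and stays there, upright, when let go. Leave everything else on the shelf where it is.

Things in the scene. Friction and masses are not known exactly. Their poses are not given: they have to be found in the camera images.
- canister_center (a point): Centre of the loose white plastic canister (127 mm tall, 0.25 kg): half-way up, on its axis. Own z: foot to grip bar; own x: along bar and lugs. Square body 56 x 56 mm with dark vent slots, from 46.5 mm below to 29.5 mm above this point. At the start it lies on a side of the body, x level, z pointing to +y within 20 degrees, axis 28 mm above the shelf. Half a turn about z makes no difference.
- canister_foot (a point): Centre of the canister's foot, 63.5 mm below its centre; same axes. Above it a round neck, diameter 36 mm, 17 mm long up to the square body. On the lowest 6 mm of the neck two opposite lugs stick out along +x and -x to 27 mm from the axis, each 12 mm wide and 6 mm thick.
- canister_bar (a point): Middle of the flat grip bar on top of the canister, 46.5 mm above its centre; same axes. The bar is 56 mm long (x), 14 mm thick (y), 34 mm tall: from the body's top, 17 mm below this point, to 17 mm above it.
- dock: Twist-lock dock fixed to the shelf; origin at the centre of its underside, z up. A grey 100 x 100 x 6 mm plate carries a white round socket, 74 mm across, top 29 mm above the shelf. Its x axis, marked by two small ribs outside the socket at +x and -x, is the direction of the canister's x axis when locked (either way round). About 2.5 mm play around neck and lugs.
- dock_gap (a point): Middle of one of the two opposite gaps in the socket's 5 mm thick inward rim (opening 41 mm across), 25 mm from the dock's axis, 29 mm above the shelf. The gaps, about 17 mm wide, lie on the line 80 degrees counter-clockwise (from above) of the dock's x axis: set the canister in with its x axis along that line, push, then turn 80 degrees clockwise, up to a stop.
- dock_lock (a point): Point on the dock's axis, 81.5 mm above its underside: where the canister's centre is when locked. The centre is 7 mm above it when the canister stands loosely on the spring disc, lugs in the gaps; it can be turned when the centre is over 2.5 mm below it; 6 mm below, the body meets the rim. After the turn the spring lifts the lugs into the pockets. Spring: 5 N at first, 8.5 N locked, 12 N fully down.
- plunger (a joint): Spring disc (30 mm wide, steel) in the middle of the dock: how far it is pressed down, m; 0 is up (top 25 mm above the shelf), 0.014 the most; 0.007 with the canister locked.
- tumbler: Clear glass tumbler, 72 mm wide, 100 mm tall, upright; origin at the centre of its underside. Leave alone.
- tape_shell: Empty steel tape dispenser shell, 110 x 46 mm, 66 mm tall; origin at the centre of its underside, length along its x. Leave alone.
- tin: Closed round tin, 76 mm wide, 45 mm tall; origin at the centre of its underside. Leave alone.
- basket: Yellow plastic peg basket, 150 x 200 mm (x, y), 75 mm tall, two clothespins in it; origin at the centre of its underside. Leave alone.
- brush: Wooden shoe brush lying bristles down, 150 x 52 mm (x, y), 42 mm tall; origin at the centre of its underside. Leave alone.
- pin0: Wooden clothespin, 82 mm long (x), 16 mm wide, 12 mm tall, lying on the shelf; origin at the centre of its underside. Leave alone.
- pin1: Another such clothespin. Leave alone.
Things that resemble listed ones, but are neither listed nor needed, are in the scene too. Leave any pink or purple look-alike of the part that bears canister_center alone.

How it is judged:
By the outcome, as a careful person would: the job done as asked, in the order asked, and still so for the second after the job is handed in, with the robot touching nothing.
It also fails if it takes over 70 s, if anything falls off the work surface, if the arm or the gripper's body presses on something with over 40 N, if the wrist force passes 120 N, or if a joint passes its speed limit or range.

## Working session

There is one attempt and no reset: what is moved stays moved. The work goes in short steps, Python scripts to look and compute and a tool call to move; the robot and the scene stay as the last step left them, time stands still between calls to the robot, and variables do not carry over. Pictures are saved under pics/ and viewed, and the job is handed in when it is done.

Besides the shell and the picture viewer there is one more tool, called as name(argument=value, ...) on one line, values as JSON. jog_arm: Moves the arm, as the interface text tells. Its arguments: {"type":"object","properties":{"steps":{"type":"array"},"gripper":{"type":"number"},"newtons":{"type":"number"}},"required":["steps"]}

```bash
ls; mkdir -p pics; python3 - <<'E'
from station import ctrl
import cv2,numpy as np
o=ctrl.get_obs()
print({k:np.round(v,3) for k,v in o.items()})
for n in ["scene","top","wrist"]:
    im=ctrl.get_image(n)
    cv2.imwrite(f"pics/{n}0.png",im["frame"][:,:,::-1])
    np.savez(f"pics/{n}0.npz",**im)
    print(n,im["fx"],im["cx"],im["cy"],im["D"],np.round(im["extrinsics"],3).tolist())
E
```

```text
pics
{'t': np.float64(0.0), 'q': array([ 1.196,  0.053,  1.614,  0.   ,  1.476, -0.119]), 'dq': array([ 0.001,  0.001, -0.   ,  0.001, -0.003,  0.001]), 'effort': array([-1.0000e-03, -3.9368e+01, -3.7018e+01, -0.0000e+00,  7.0000e-03,
        0.0000e+00]), 'tool_pos': array([0.158, 0.604, 0.23 ]), 'tool_rot': array([-4.010e-01, -3.115e+00,  3.000e-03]), 'contact_force': array([ 0.423,  0.843, -0.099]), 'wrist_torque': array([-0.004,  0.026, -0.027]), 'opening': np.float64(0.085)}
scene 402.44188953793645 278.71341293415185 217.1328837194743 [-0.01553605  0.          0.          0.          0.        ] [[0.73, 0.442, -0.521, 1.083], [0.683, -0.486, 0.545, -0.56], [-0.013, -0.754, -0.657, 0.756], [0.0, 0.0, 0.0, 1.0]]
top 434.91779048421455 287.0086411654259 210.17908226630428 [-0.0810104  0.         0.         0.         0.       ] [[0.011, -0.993, 0.119, 0.39], [-1.0, -0.01, 0.01, -0.0], [-0.009, -0.119, -0.993, 1.252], [0.0, 0.0, 0.0, 1.0]]
wrist 349.9488349080469 278.4687176135302 206.64926571491998 [0.00032802 0.         0.         0.         0.        ] [[0.253, 0.934, 0.253, 0.095], [0.968, -0.244, -0.067, 0.621], [-0.001, 0.261, -0.965, 0.372], [0.0, 0.0, 0.0, 1.0]]
```

View pics/scene0.png

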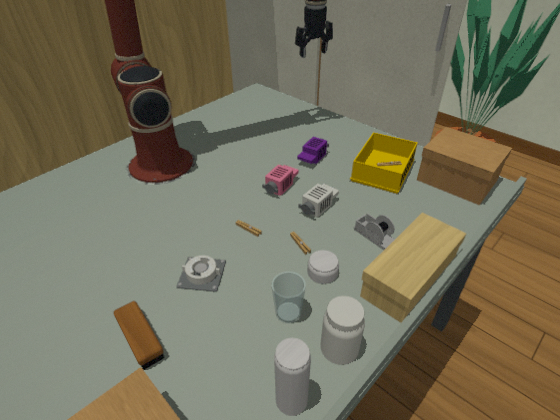

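View pics/top0.png

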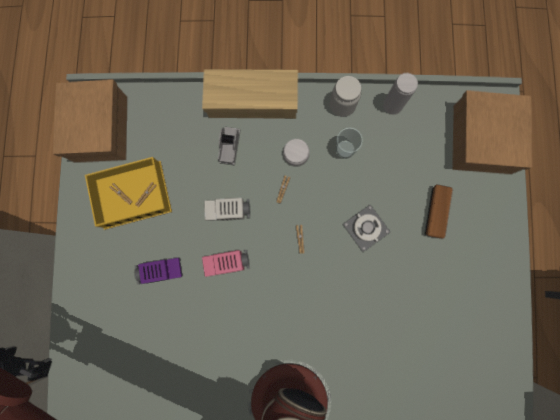

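View pics/wrist0.png

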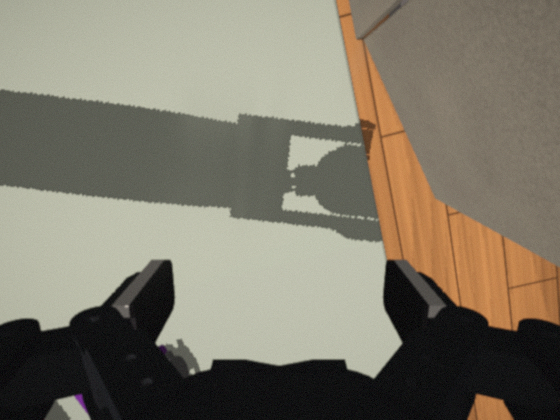

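```bash
cat > h.py <<'E'
import cv2,numpy as np
def load(n): 
    d=np.load(f"pics/{n}.npz"); return {k:d[k] for k in d}
def grab(ctrl,cam,name):
    im=ctrl.get_image(cam); cv2.imwrite(f"pics/{name}.png",im["frame"][:,:,::-1]); np.savez(f"pics/{name}.npz",**im); return im
def K(im): return np.array([[im["fx"],0,im["cx"]],[0,im["fy"],im["cy"]],[0,0,1]],float)
def rays(im,px):
    u=cv2.undistortPoints(np.asarray(px,float).reshape(-1,1,2),K(im),im["D"])[:,0]
    E=im["extrinsics"]; d=np.c_[u,np.ones(len(u))]@E[:3,:3].T
    return E[:3,3],d
def onplane(im,px,z):
    o,d=rays(im,px); s=(z-o[2])/d[:,2]; return o+d*s[:,None]
def proj(im,P):
    E=np.linalg.inv(im["extrinsics"]); r,_=cv2.Rodrigues(E[:3,:3])
    return cv2.projectPoints(np.asarray(P,float).reshape(-1,1,3),r,E[:3,3],K(im),im["D"])[0][:,0]
def cloud(im):
    h,w=im["range_z"].shape; v,u=np.mgrid[:h,:w]
    o,d=rays(im,np.c_[u.ravel(),v.ravel()]); P=o+d*im["range_z"].reshape(-1,1)
    return P.reshape(h,w,3)
def crop(name,out,x0,y0,x1,y1,s):
    a=cv2.imread(f"pics/{name}.png")[y0:y1,x0:x1]; cv2.imwrite(f"pics/{out}.png",cv2.resize(a,None,fx=s,fy=s,interpolation=cv2.INTER_CUBIC))
E
python3 - <<'E'
from h import *
crop("top0","c1",195,180,275,290,6);crop("top0","c2",330,195,410,265,8)
im=load("top0"); C=cloud(im)
sub=C[195:225,200:255]
m=(sub[...,2]>0.012)
m8=m.astype(np.uint8)*255; print(m.sum())
cv2.imwrite("pics/m.png",cv2.resize(m8,None,fx=8,fy=8,interpolation=0))
for r in range(195,225,3): print(r,' '.join(f"{1000*z:3.0f}" for z in C[r,200:256:2,2]))
print(C[209,200:256:4].round(3).tolist())
E
```

```text
933
195   7  -1   3  -1   2   1  -2  -2  -1   1   0   2   2   2  -0   3  -5   1   2  -4   1  -0  -1   3   2   2   2   3
198   3   1   3   1   1  -3  -2  -0   3  -1   5  -3  -2   2  -0   3  53  56  56  60  56  47   1  -4   1   4  -1   4
201   5  -2  -0  38  34  36  36  39  55  59  57  58  56  58  55  55  55  52  58  55  52  50   9   3  34   2   3   0
204   0  -2   5  39  33  38  32  36  55  59  60  57  56  57  58  55  58  58  56  59  62  54  44  44  41   4   1  -0
207   1   3   0  38  36  35  38  36  57  61  53  58  56  57  57  53  60  51  56  53  53  53  48  46  49   3   1  -1
210   1  -1   1  35  38  36  33  38  56  55  55  58  58  59  55  54  54  52  59  56  55  56  45  45  46  14  -2  -1
213   2   0   3  38  38  34  33  36  58  57  57  58  58  53  59  59  57  55  54  56  58  57  40  36  38  19   1   4
216   0   0   2  35  35  39  32 1252  56  58  57  58  58  56  54  55  54  60  54  57  51  56  25   0  31  23  -0  -1
219  -1   4   1  35  36  35  38  33  36  44  47  40  41  43  34  35  26  26  25  23  13  11  12   1  -1   4   6   0
222  -3  -1  -5   1   4   1   2   3   2   1  -1   4  -2 1252   1   2  -1  -0   1   2   2   6   0   6   2  -1   1  -1
[[0.54, 0.265, 0.004], [0.54, 0.254, 0.001], [0.536, 0.236, 0.035], [0.536, 0.225, 0.035], [0.534, 0.209, 0.057], [0.534, 0.199, 0.055], [0.534, 0.187, 0.055], [0.534, 0.176, 0.056], [0.534, 0.165, 0.057], [0.535, 0.155, 0.048], [0.534, 0.142, 0.057], [0.536, 0.133, 0.046], [0.536, 0.122, 0.044], [0.541, 0.114, 0.002]]
```

View pics/c1.png

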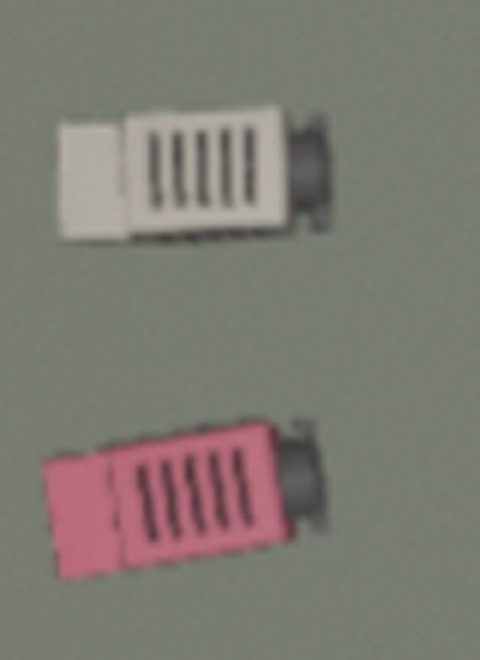

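View pics/c2.png

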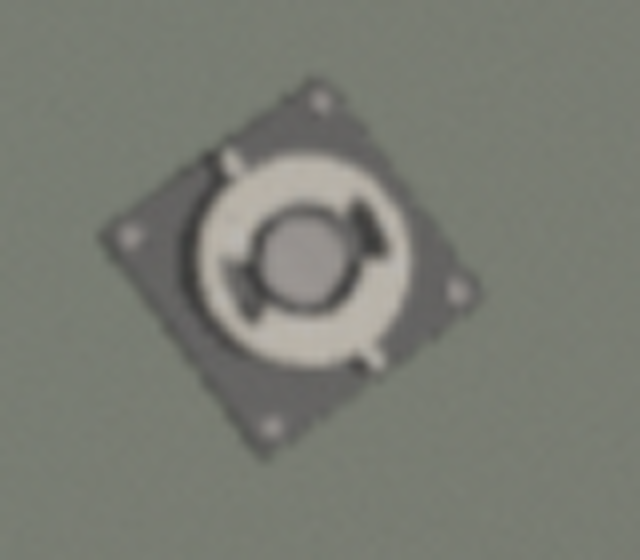

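The white canister (top view, 228,209) has slots, a bar at the left (+y) and a dark foot at the right. These could be mistaken for it: pink (225,263), purple (158,270), white jar (346,93), tall bottle (404,88) and tin (296,152). The dock is at (368,228), with its ribs at upper-left and lower-right and its gaps at upper-right and lower-left. Next I'll measure both poses.

```bash
python3 - <<'E'
from h import *
im=load("top0"); C=cloud(im); f=im["frame"].astype(int)
white=(f.min(-1)>140)&(f.max(-1)-f.min(-1)<60)
sel=np.zeros(white.shape,bool); sel[190:228,198:260]=1
Z=C[...,2]
w=(white&sel).astype(np.uint8)
print(w.sum(), f[205,208],f[205,219], f[195,200])
# bar: px columns with Z 25..45 at top plane 35
bar=w.astype(bool)&(Z>0.028)&(Z<0.045); bar[:,217:]=0
body=w.astype(bool)&(Z>0.047)
body=cv2.morphologyEx(body.astype(np.uint8),cv2.MORPH_CLOSE,np.ones((7,7)))
for nm,m,z in (("bar",bar.astype(np.uint8),.035),("body",body,.056)):
    c=max(cv2.findContours(m,0,2)[0],key=cv2.contourArea)
    P=onplane(im,c[:,0].astype(float),z)
    r=cv2.minAreaRect((P[:,:2]*1000).astype(np.float32)); print(nm,r, P.min(0).round(3),P.max(0).round(3))
# dock
sel[:]=0; sel[195:265,330:410]=1
w=((f.min(-1)>140)&sel).astype(np.uint8)
c=max(cv2.findContours(w,0,1)[0],key=cv2.contourArea)
# crop clicks /8+offset
def pc(l): return np.array(l)/8.+[330,195]
ribs=onplane(im,pc([[230,162],[374,360]]),0.02); gaps=onplane(im,pc([[368,230],[242,290]]),.029)
corn=onplane(im,pc([[316,77],[101,235],[262,460],[480,292]]),.006)
circ=onplane(im,pc([[305,152],[412,262],[305,368],[198,255]]),.029)
for n,p in (("ribs",ribs),("gaps",gaps),("corn",corn),("circ",circ)):
    print(n,p[:,:2].round(4).tolist(),p.mean(0)[:2].round(4))
    d=p[1]-p[0]; print(np.linalg.norm(d),np.degrees(np.arctan2(d[1],d[0])))
E
```

```text
497 [176 170 161] [152 147 139] [122 126 115]
bar ((533.593017578125, 230.2860870361328), (51.515769958496094, 28.556053161621094), 1.8114001750946045) [0.508 0.215 0.035] [0.559 0.245 0.035]
body ((537.2471923828125, 177.44949340820312), (52.71335983276367, 77.18359375), 3.939687967300415) [0.509 0.139 0.056] [0.565 0.215 0.056]
ribs [[0.5244, -0.1922], [0.4544, -0.243]] [ 0.4894 -0.2176]
0.08649988917006089 -144.10112642942738
gaps [[0.4998, -0.2396], [0.4781, -0.1947]] [ 0.489  -0.2172]
0.049787696006892826 115.77873520828548
corn [[0.5572, -0.2259], [0.4991, -0.1478], [0.419, -0.2052], [0.4799, -0.2843]] [ 0.4888 -0.2158]
0.09736539861297941 126.63784057637986
circ [[0.5273, -0.2175], [0.4886, -0.2551], [0.4509, -0.2168], [0.4904, -0.1793]] [ 0.4893 -0.2172]
0.05391820679604694 -135.85100890873363
```

jog_arm(steps=[{"dx":1,"dy":-1,"twist":-1},{"dx":2,"dy":-2,"twist":-2},{"dx":3,"dy":-3,"twist":-3},{"dx":3.7,"dy":-3.7,"twist":-4},{"dx":4.4,"dy":-4.4,"twist":-5}], gripper=0, newtons=25)

```text
validation failed for argument at $.st...
```

jog_arm(steps=[{"dx":1.0,"dy":-1.0,"dz":0.0,"twist":-1.0},{"dx":2.0,"dy":-2.0,"dz":0.0,"twist":-2.0},{"dx":3.0,"dy":-3.0,"dz":0.0,"twist":-3.0},{"dx":3.7,"dy":-3.7,"dz":0.0,"twist":-4.0},{"dx":4.4,"dy":-4.4,"dz":0.0,"twist":-5.0}], gripper=0, newtons=25)

```text
t: 0.78
tool_pos: [0.3798, 0.3817, 0.2301]
tool_rot: [-1.687, -2.649, 0.002]
contact_force: [0.6, 1.0, -0.2]
opening: 0.0853
```

jog_arm(steps=[{"dx":0.9,"dy":-0.9,"dz":0.0,"twist":-0.8},{"dx":1.7,"dy":-1.7,"dz":-0.2,"twist":-1.6},{"dx":2.56,"dy":-2.45,"dz":-0.8,"twist":-2.15},{"dx":2.56,"dy":-2.45,"dz":-1.3,"twist":-2.15},{"dx":2.56,"dy":-2.45,"dz":-1.3,"twist":-2.15}])

```text
t: 1.4
tool_pos: [0.5317, 0.2321, 0.147]
tool_rot: [-2.152, -2.281, 0.014]
contact_force: [-1.2, 0.5, -0.7]
opening: 0.0852
```

```bash
python3 - <<'E'
from station import ctrl
from h import *
o=ctrl.get_obs(); print(o["t"],o["tool_pos"].round(4),o["tool_rot"].round(3),o["q"].round(2))
grab(ctrl,"wrist","w1");grab(ctrl,"top","t1")
E
```

```text
1.4 [0.5317 0.2321 0.147 ] [-2.152 -2.281  0.014] [0.28 0.02 1.79 0.   1.34 0.22]
```

View pics/w1.png

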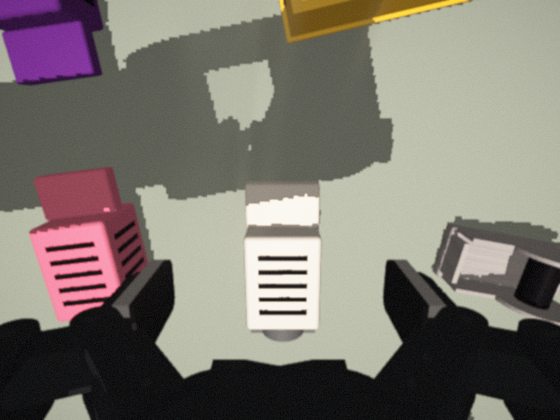

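```bash
python3 - <<'E'
from h import *
im=load("w1")
print(onplane(im,[[246,236],[320,236],[246,329],[320,329]],.056).round(4))
print(onplane(im,[[247,196],[319,196],[247,182],[319,182]],.035).round(4))
print(onplane(im,[[247,182],[319,182]],.021).round(4))
E
```

```text
[[0.5095 0.2116 0.056 ]
 [0.5616 0.2148 0.056 ]
 [0.512  0.1363 0.056 ]
 [0.5683 0.14   0.056 ]]
[[0.5073 0.2355 0.035 ]
 [0.5609 0.2388 0.035 ]
 [0.507  0.2462 0.035 ]
 [0.56   0.2494 0.035 ]]
[[0.5057 0.2433 0.021 ]
 [0.5617 0.2467 0.021 ]]
```

jog_arm(steps=[{"dx":0.04,"dy":0.03,"dz":-0.7,"twist":0.0},{"dx":0.04,"dy":0.03,"dz":-1.4,"twist":0.0},{"dx":0.04,"dy":0.03,"dz":-2.0,"twist":0.0},{"dx":0.04,"dy":0.03,"dz":-2.32,"twist":0.0},{"dx":0.04,"dy":0.03,"dz":-2.32,"twist":0.0}])

```text
t: 2.12
tool_pos: [0.5349, 0.2371, 0.0125]
tool_rot: [-2.149, -2.287, 0.004]
contact_force: [0.2, -0.0, -0.8]
opening: 0.0849
```

jog_arm(steps=[{"dx":0.0,"dy":0.0,"dz":0.0,"twist":0.0},{"dx":0.0,"dy":0.0,"dz":0.0,"twist":0.0},{"dx":0.0,"dy":0.0,"dz":0.0,"twist":0.0},{"dx":0.0,"dy":0.0,"dz":0.0,"twist":0.0},{"dx":0.0,"dy":0.0,"dz":0.0,"twist":0.0}], gripper=180, newtons=22)

```text
t: 2.75
tool_pos: [0.5362, 0.2379, 0.0148]
tool_rot: [-2.15, -2.288, -0.001]
contact_force: [-2.9, 1.0, 5.6]
opening: 0.0558
```

```bash
python3 - <<'E'
from station import ctrl
from h import *
o=ctrl.get_obs(); print(o["t"],o["tool_pos"].round(4),o["tool_rot"].round(3),o["opening"],o["contact_force"])
grab(ctrl,"scene","s2")
crop("s2","s2c",230,100,430,250,4)
E
```

```text
2.75 [0.5362 0.2379 0.0148] [-2.150e+00 -2.288e+00 -1.000e-03] 0.05583466036561141 [-2.86989362  1.02370055  5.56938509]
```

View pics/s2c.png

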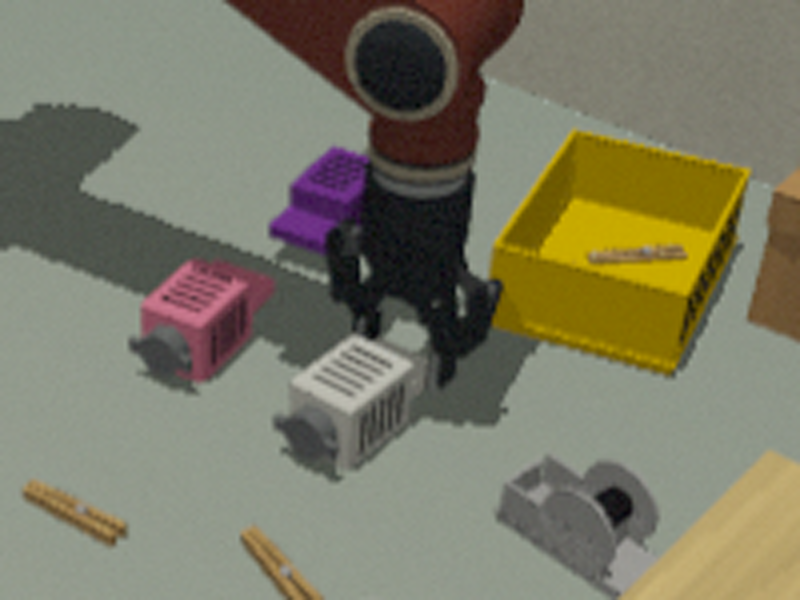

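jog_arm(steps=[{"dx":0.0,"dy":-0.05,"dz":0.14,"twist":0.0},{"dx":0.01,"dy":-0.11,"dz":0.28,"twist":0.0},{"dx":0.01,"dy":-0.18,"dz":0.41,"twist":0.0},{"dx":0.02,"dy":-0.26,"dz":0.54,"twist":0.0},{"dx":0.02,"dy":-0.26,"dz":0.54,"twist":0.0}])

```text
t: 3.42
tool_pos: [0.5382, 0.222, 0.0482]
tool_rot: [-2.152, -2.288, -0.003]
contact_force: [-0.2, -0.4, -3.0]
opening: 0.0554
```

```bash
python3 - <<'E'
from station import ctrl
from h import *
o=ctrl.get_obs(); print(o["t"],o["tool_pos"].round(4),o["tool_rot"].round(3),o["opening"],o["contact_force"])
grab(ctrl,"scene","s3")
crop("s3","s3c",230,100,430,250,4)
E
```

```text
3.425 [0.5382 0.222  0.0482] [-2.152 -2.288 -0.003] 0.0553555543730125 [-0.19842184 -0.36577295 -3.01257821]
```

View pics/s3c.png

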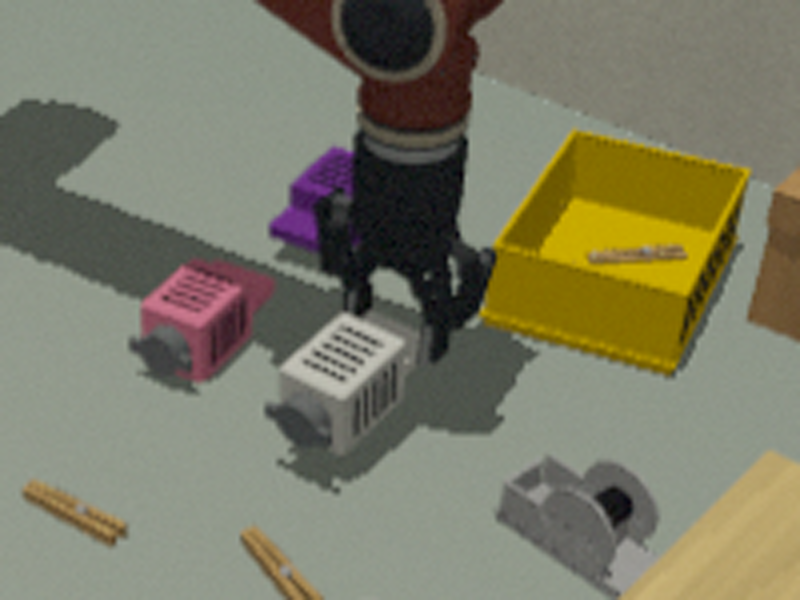

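```bash
cat > ang.py <<'E'
import sys
from station import ctrl
from h import *
n=sys.argv[1]
o=ctrl.get_obs(); print(round(float(o["t"]),2),o["tool_pos"].round(4),o["tool_rot"].round(3),round(float(o["opening"]),4),o["contact_force"].round(1))
im=grab(ctrl,"scene",n); C=cloud(im); f=im["frame"].astype(int)
tp=o["tool_pos"]
w=(f.max(-1)-f.min(-1)<45)&(f.min(-1)>95)
y0=float(sys.argv[2]) if len(sys.argv)>2 else -.2
m=w&(abs(C[...,0]-tp[0])<.05)&(C[...,1]>tp[1]-.16)&(C[...,1]<tp[1]+.06)&(C[...,2]>.004)&(C[...,2]<.2)
P=C[m]; print(len(P))
# camera-facing +x side face: fit its outline as rectangle in (y,z)
s=P[P[:,0]>tp[0]+.018]
r=cv2.minAreaRect((s[:,1:]*1000).astype(np.float32)); print("side rect",np.round(r[0],1),np.round(r[1],1),round(r[2],1))
# normals histogram of lit top face: fit plane to points x within +-20mm
p=P[abs(P[:,0]-tp[0])<.016]
print("extent",P.min(0).round(3),P.max(0).round(3))
# RANSAC plane
rng=np.random.default_rng(0);best=0
for _ in range(300):
    a=p[rng.choice(len(p),3,0)]; nn=np.cross(a[1]-a[0],a[2]-a[0]); l=np.linalg.norm(nn)
    if l<1e-9: continue
    nn/=l; k=(abs((p-a[0])@nn)<.004); 
    if k.sum()>best and abs(nn[0])<.3: best=k.sum();kk=k
q=p[kk]; nn=np.linalg.svd(q-q.mean(0))[2][2]; nn*=np.sign(nn[2]); print("plane n",nn.round(3),best,"tilt",np.degrees(np.arctan2(-nn[1],nn[2])).round(1))
crop(n,n+"c",230,100,430,250,4)
E
python3 ang.py s4
```

```text
3.48 [0.5377 0.2221 0.0476] [-2.151e+00 -2.288e+00 -2.000e-03] 0.0557 [ 0.6  0.4 -2.7]
591
side rect [179.1  74.8] [145.2  75.9] 33.3
extent [0.496 0.101 0.026] [0.581 0.228 0.146]
plane n [ 0.    -0.086  0.996] 199 tilt 4.9
```

jog_arm(steps=[{"dx":0.0,"dy":0.0,"dz":0.0,"twist":0.0},{"dx":0.0,"dy":0.0,"dz":1.0,"twist":0.0},{"dx":0.0,"dy":0.0,"dz":1.0,"twist":0.0},{"dx":0.0,"dy":0.0,"dz":0.5,"twist":0.0},{"dx":0.0,"dy":0.0,"dz":1.0,"twist":0.0}], newtons=20)

```text
t: 4.15
tool_pos: [0.532, 0.2209, 0.0998]
tool_rot: [-2.145, -2.282, 0.018]
contact_force: [-0.7, 0.4, -2.3]
opening: 0.0559
```

```bash
python3 ang.py s5
```

```text
4.15 [0.532  0.2209 0.0998] [-2.145 -2.282  0.018] 0.0559 [-0.7  0.4 -2.3]
728
side rect [195.5 105.7] [174.3  71. ] 50.1
extent [0.499 0.118 0.005] [0.571 0.228 0.192]
plane n [ 0.05  -0.579  0.814] 235 tilt 35.4
```

View pics/s5c.png

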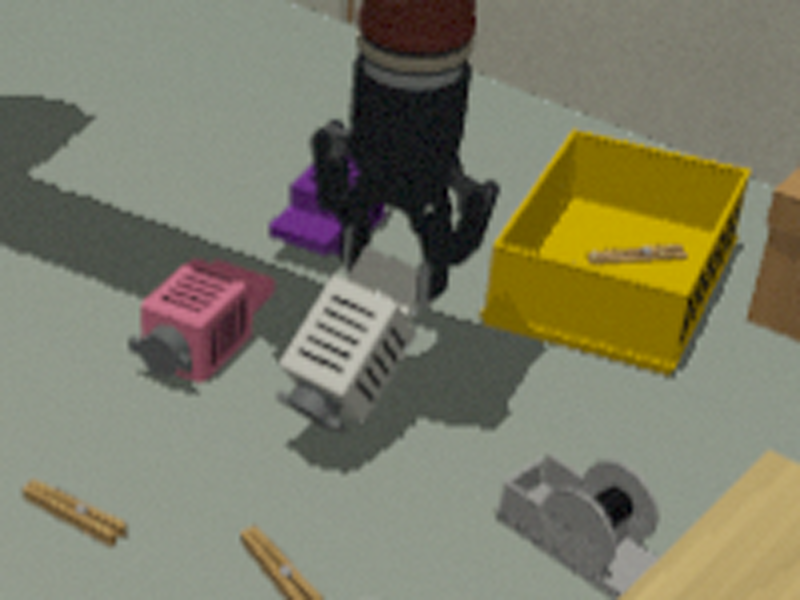

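jog_arm(steps=[{"dx":0.0,"dy":-0.5,"dz":1.0,"twist":0.0},{"dx":0.0,"dy":-0.6,"dz":1.0,"twist":0.0},{"dx":0.0,"dy":-0.6,"dz":0.5,"twist":0.0},{"dx":0.0,"dy":-1.0,"dz":1.4,"twist":0.0},{"dx":0.0,"dy":-1.0,"dz":1.4,"twist":0.0}])

```text
t: 4.82
tool_pos: [0.5388, 0.1616, 0.1941]
tool_rot: [2.152, 2.287, 0.005]
contact_force: [0.2, 1.3, -2.5]
opening: 0.0555
```

```bash
python3 ang.py s6
```

```text
4.83 [0.5388 0.1616 0.1941] [2.152 2.287 0.005] 0.0555 [ 0.2  1.3 -2.5]
687
side rect [100.   93.6] [242.   59.3] 59.7
extent [0.511 0.013 0.004] [0.572 0.172 0.2  ]
plane n [ 0.051 -0.868  0.495] 245 tilt 60.3
```

View pics/s6c.png

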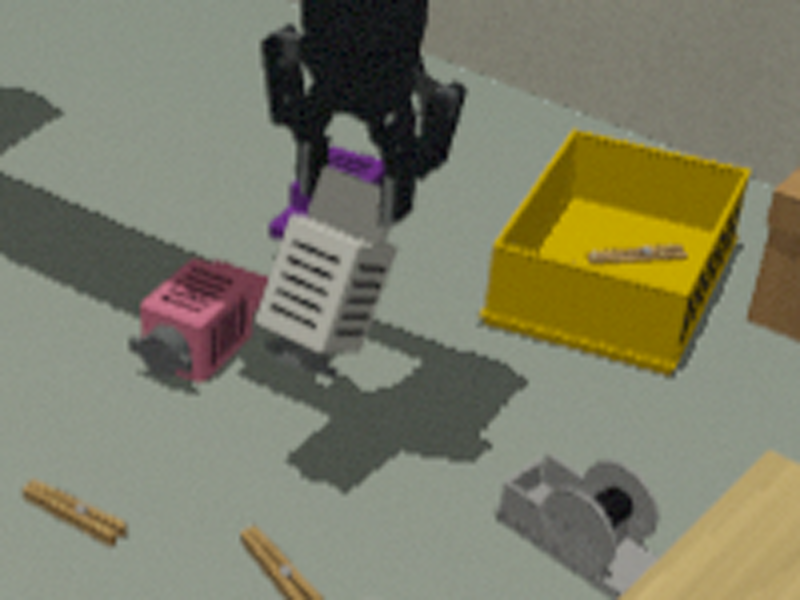

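jog_arm(steps=[{"dx":0.0,"dy":-0.9,"dz":0.5,"twist":0.0},{"dx":0.0,"dy":-1.1,"dz":0.5,"twist":0.0},{"dx":0.0,"dy":-0.9,"dz":0.2,"twist":0.0},{"dx":0.0,"dy":-0.6,"dz":-0.1,"twist":0.0},{"dx":0.0,"dy":-1.3,"dz":0.4,"twist":0.0}])

```text
t: 5.5
tool_pos: [0.5331, 0.0883, 0.2078]
tool_rot: [-2.135, -2.286, 0.012]
contact_force: [1.6, -2.2, -1.8]
opening: 0.0555
```

jog_arm(steps=[{"dx":0.0,"dy":-0.3,"dz":0.0,"twist":0.0},{"dx":0.0,"dy":-0.3,"dz":0.0,"twist":0.0}])

```text
t: 5.75
tool_pos: [0.5316, 0.071, 0.2045]
tool_rot: [-2.132, -2.283, 0.017]
contact_force: [-0.7, -0.0, -3.7]
opening: 0.0556
```

```bash
python3 ang.py s7
```

```text
5.75 [0.5316 0.071  0.2045] [-2.132 -2.283  0.017] 0.0556 [-0.7 -0.  -3.7]
581
side rect [33.9 90.5] [231.9  70.7] 62.4
extent [ 0.499 -0.051  0.004] [0.566 0.101 0.2  ]
plane n [ 0.075 -0.988  0.138] 179 tilt 82.0
```

View pics/s7c.png

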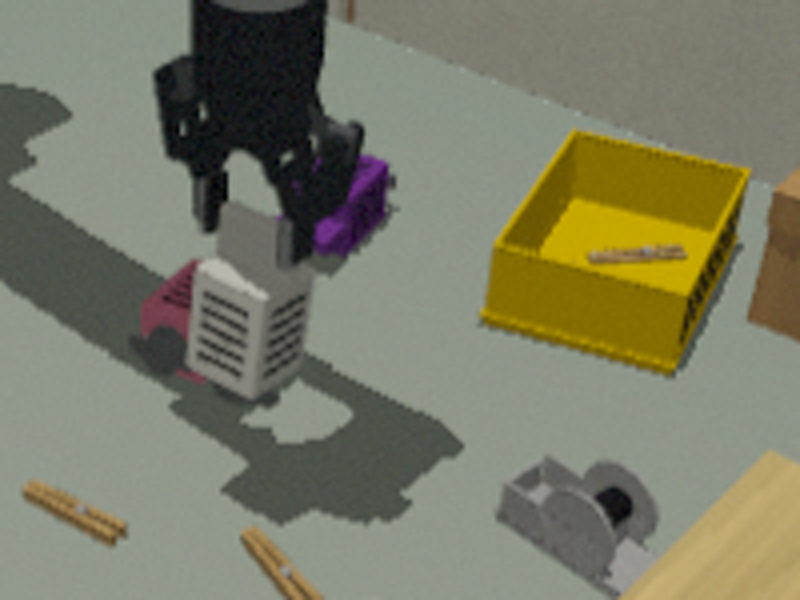

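jog_arm(steps=[{"dx":0.02,"dy":0.08,"dz":-0.15,"twist":0.0},{"dx":0.05,"dy":0.25,"dz":-0.4,"twist":0.0},{"dx":0.08,"dy":0.45,"dz":-0.7,"twist":0.0},{"dx":0.1,"dy":0.65,"dz":-1.0,"twist":0.0},{"dx":0.1,"dy":0.8,"dz":-1.2,"twist":0.0}])

```text
t: 6.42
tool_pos: [0.537, 0.1204, 0.1308]
tool_rot: [-2.13, -2.283, 0.018]
contact_force: [-0.0, -0.3, -2.8]
opening: 0.0554
```

jog_arm(steps=[{"dx":0.0,"dy":0.0,"dz":0.0,"twist":0.0},{"dx":0.0,"dy":0.0,"dz":0.0,"twist":0.0}])

```text
t: 6.68
tool_pos: [0.5372, 0.1203, 0.131]
tool_rot: [-2.13, -2.284, 0.018]
contact_force: [0.1, 0.3, -2.4]
opening: 0.0555
```

```bash
python3 ang.py s8
```

```text
6.67 [0.5372 0.1203 0.131 ] [-2.13  -2.284  0.018] 0.0555 [ 0.1  0.3 -2.4]
659
side rect [116.6  67.9] [133.1  57.1] 82.7
extent [0.496 0.084 0.004] [0.572 0.15  0.173]
plane n [ 0.043 -0.935  0.352] 165 tilt 69.3
```

View pics/s8c.png

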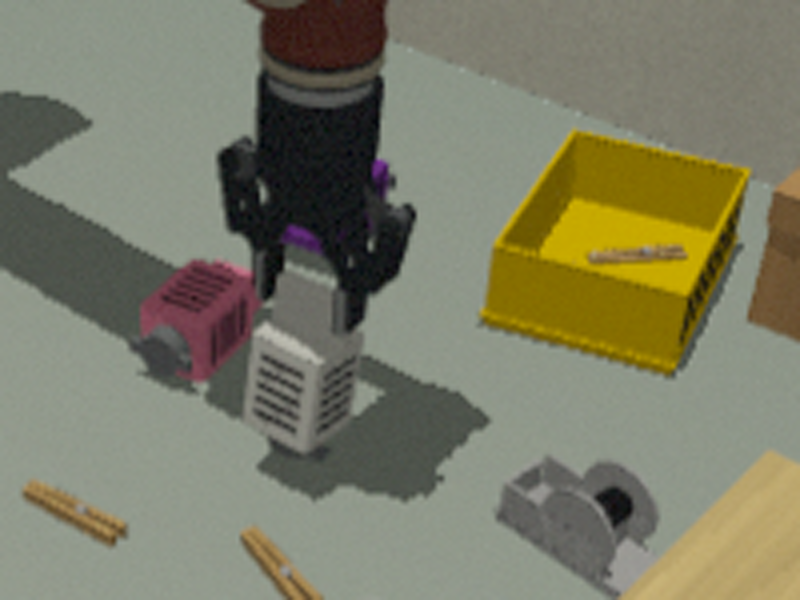

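```bash
cat > vert.py <<'E'
import sys
from h import *
im=load(sys.argv[1])
C=cloud(im)
tp=np.array([float(a) for a in sys.argv[2:4]])
# -y facing face: fit y = a + b z + c x over body points
f=im["frame"].astype(int)
w=(f.max(-1)-f.min(-1)<45)&(f.min(-1)>95)
zt=float(sys.argv[4]) # z range of body
m=w&(abs(C[...,0]-tp[0])<.022)&(abs(C[...,1]-tp[1])<.06)&(C[...,2]>zt-.05)&(C[...,2]<zt+.01)
P=C[m]
k=np.ones(len(P),bool)
for _ in range(6):
    A=np.c_[np.ones(k.sum()),P[k][:,2],P[k][:,0]]; s=np.linalg.lstsq(A,P[k][:,1],rcond=None)[0]
    r=P[:,1]-np.c_[np.ones(len(P)),P[:,2],P[:,0]]@s; k=abs(r)<max(.004,2*np.median(abs(r[k])))
print("face: y slope per z",s[1].round(3),"deg",np.degrees(np.arctan(s[1])).round(1),"yaw",np.degrees(np.arctan(s[2])).round(1),k.sum(),"y at mean",P[k].mean(0).round(4))
E
python3 vert.py s8 .537 .12 .07; python3 vert.py s7 .532 .071 .14
```

```text
face: y slope per z 0.116 deg 6.6 yaw 3.4 89 y at mean [0.5371 0.0887 0.0614]
face: y slope per z 0.107 deg 6.1 yaw 4.0 91 y at mean [0.5338 0.0393 0.1332]
```

jog_arm(steps=[{"dx":0.0,"dy":0.0,"dz":-0.1,"twist":0.0},{"dx":0.0,"dy":0.0,"dz":-0.2,"twist":0.0},{"dx":0.0,"dy":0.0,"dz":-0.3,"twist":0.0},{"dx":0.0,"dy":0.0,"dz":-0.3,"twist":0.0}])

```text
t: 7.22
tool_pos: [0.5369, 0.1201, 0.1125]
tool_rot: [-2.13, -2.283, 0.019]
contact_force: [0.3, 0.3, -3.1]
opening: 0.0554
```

jog_arm(steps=[{"dx":0.0,"dy":0.0,"dz":-0.05,"twist":0.0},{"dx":0.0,"dy":-0.05,"dz":-0.1,"twist":0.0},{"dx":0.0,"dy":-0.05,"dz":-0.1,"twist":0.0}])

```text
t: 7.6
tool_pos: [0.5372, 0.1171, 0.1075]
tool_rot: [-2.13, -2.283, 0.018]
contact_force: [-2.0, 0.3, 2.6]
opening: 0.0555
```

```bash
python3 ang.py s9;python3 vert.py s9 .537 .12 .065
```

```text
7.6 [0.5372 0.1171 0.1075] [-2.13  -2.283  0.018] 0.0555 [-2.   0.3  2.6]
633
side rect [119.2 101.4] [160.4  57. ] 84.9
extent [ 0.488 -0.04   0.004] [0.565 0.146 0.184]
plane n [ 0.116 -0.933  0.342] 164 tilt 69.9
face: y slope per z 0.106 deg 6.1 yaw 4.0 122 y at mean [0.538  0.0875 0.0463]
```

jog_arm(steps=[{"dx":0.0,"dy":-0.05,"dz":-0.06,"twist":0.0},{"dx":0.0,"dy":-0.12,"dz":-0.08,"twist":0.0},{"dx":0.01,"dy":-0.18,"dz":-0.08,"twist":0.0},{"dx":0.01,"dy":-0.22,"dz":-0.08,"twist":0.0},{"dx":0.01,"dy":-0.22,"dz":-0.08,"twist":0.0}])

```text
t: 8.28
tool_pos: [0.5395, 0.1041, 0.1059]
tool_rot: [-2.132, -2.284, 0.013]
contact_force: [-3.8, 0.8, 12.1]
opening: 0.0552
```

```bash
python3 ang.py s10;python3 vert.py s10 .537 .105 .065
```

```text
8.28 [0.5395 0.1041 0.1059] [-2.132 -2.284  0.013] 0.0552 [-3.8  0.8 12.1]
574
side rect [102.5  78.8] [188.8  98.6] 71.3
extent [ 0.493 -0.045  0.004] [0.568 0.139 0.198]
plane n [-0.001 -0.968  0.253] 149 tilt 75.4
face: y slope per z 0.009 deg 0.5 yaw 4.0 95 y at mean [0.5381 0.0825 0.0443]
```

View pics/s10c.png

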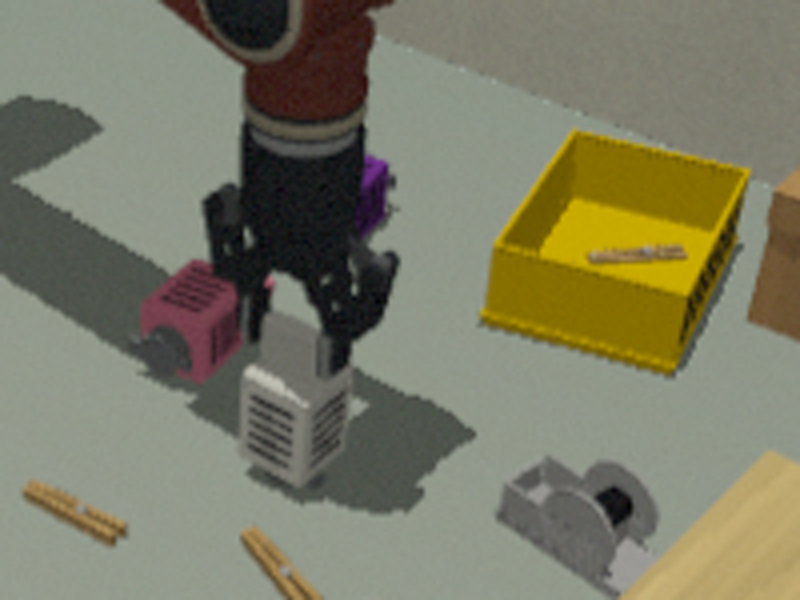

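jog_arm(steps=[{"dx":0.0,"dy":0.0,"dz":0.03,"twist":0.0},{"dx":0.0,"dy":0.0,"dz":0.03,"twist":0.0},{"dx":0.0,"dy":0.0,"dz":0.03,"twist":0.0},{"dx":0.0,"dy":0.0,"dz":0.03,"twist":0.0}], gripper=0)

```text
t: 8.82
tool_pos: [0.5393, 0.1041, 0.1072]
tool_rot: [-2.132, -2.284, 0.014]
contact_force: [0.1, 0.6, 1.0]
opening: 0.0854
```

jog_arm(steps=[{"dx":0.0,"dy":0.0,"dz":0.3,"twist":0.0},{"dx":0.0,"dy":0.0,"dz":0.8,"twist":0.0},{"dx":0.0,"dy":0.0,"dz":1.5,"twist":0.0},{"dx":0.0,"dy":0.0,"dz":2.0,"twist":1.0},{"dx":0.0,"dy":0.0,"dz":2.0,"twist":2.0}])

```text
t: 9.45
tool_pos: [0.5414, 0.1043, 0.2328]
tool_rot: [-1.7, -2.632, 0.011]
contact_force: [-0.3, 0.2, -0.6]
opening: 0.0853
```

jog_arm(steps=[{"dx":0.0,"dy":0.0,"dz":0.0,"twist":1.0},{"dx":0.0,"dy":0.0,"dz":0.0,"twist":2.0},{"dx":0.0,"dy":0.0,"dz":0.0,"twist":3.0},{"dx":0.0,"dy":0.0,"dz":0.0,"twist":4.0},{"dx":0.0,"dy":0.0,"dz":0.0,"twist":5.0}])

```text
t: 10.07
tool_pos: [0.5416, 0.1043, 0.2343]
tool_rot: [-0.42, -3.11, 0.015]
contact_force: [-0.2, -0.0, -0.3]
opening: 0.0854
```

```bash
python3 ang.py s11;python3 vert.py s11 .537 .105 .065; python3 - <<'E'
from station import ctrl
from h import *
grab(ctrl,"top","t11");grab(ctrl,"wrist","w11")
E
```

```text
10.07 [0.5416 0.1043 0.2343] [-0.42  -3.11   0.015] 0.0854 [-0.2 -0.  -0.3]
586
side rect [100.8  71.3] [105.2  48.3] 61.6
extent [0.506 0.008 0.004] [0.565 0.14  0.129]
plane n [ 0.028 -0.969  0.244] 154 tilt 75.9
face: y slope per z 0.007 deg 0.4 yaw 4.5 68 y at mean [0.5391 0.0826 0.0408]
```

View pics/s11c.png

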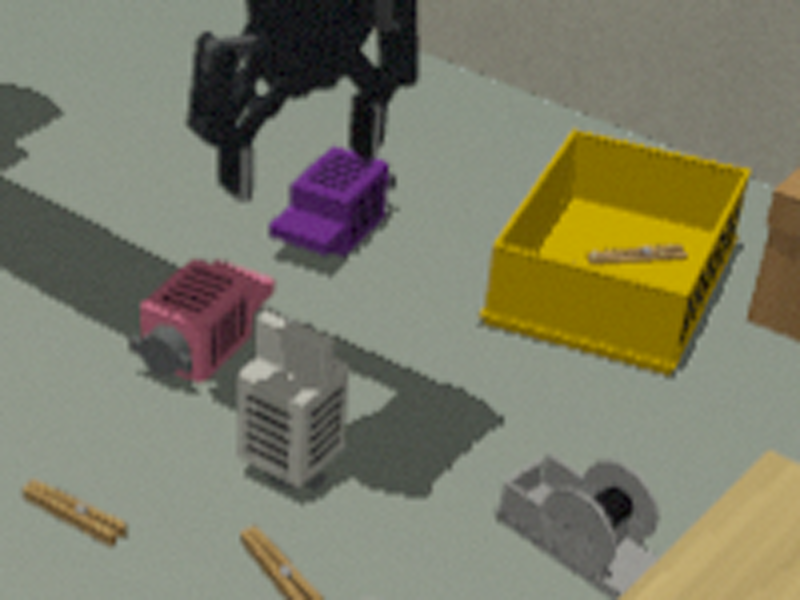

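View pics/w11.png

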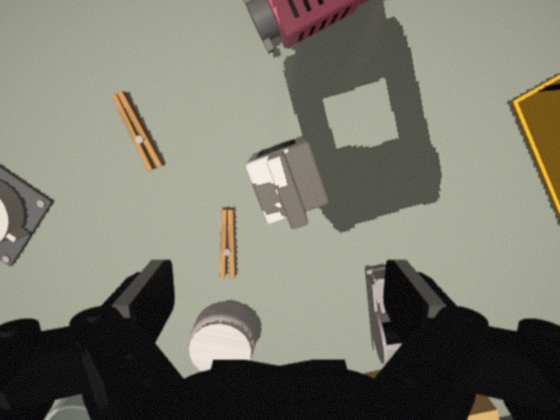

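```bash
python3 - <<'E'
from h import *
im=load("t11"); crop("t11","t11c",215,170,295,240,8); crop("w11","w11c",230,120,350,240,5)
C=cloud(im)
for n in("t11","w11"):
    im=load(n);C=cloud(im)
    m=(C[...,2]>.115)&(C[...,2]<.14)&(abs(C[...,0]-.54)<.05)&(abs(C[...,1]-.105)<.05)
    v,u=np.nonzero(m); print(n,len(u)); 
    P=onplane(im,np.c_[u,v].astype(float),.127)
    print(P.mean(0).round(4), cv2.minAreaRect((P[:,:2]*1000).astype(np.float32)))
    c=P[:,:2]-P[:,:2].mean(0); e=np.linalg.svd(c)[2][0]; print(np.degrees(np.arctan2(e[1],e[0])))
E
```

```text
t11 78
[0.5239 0.1093 0.127 ] ((526.1358642578125, 109.28406524658203), (36.8348274230957, 13.087465286254883), 1.2843343019485474)
-178.58629300906745
w11 1448
[0.5334 0.1119 0.127 ] ((534.1228637695312, 111.97029113769531), (56.23776626586914, 14.15742015838623), 4.338089466094971)
4.141193245841271
```

View pics/t11c.png

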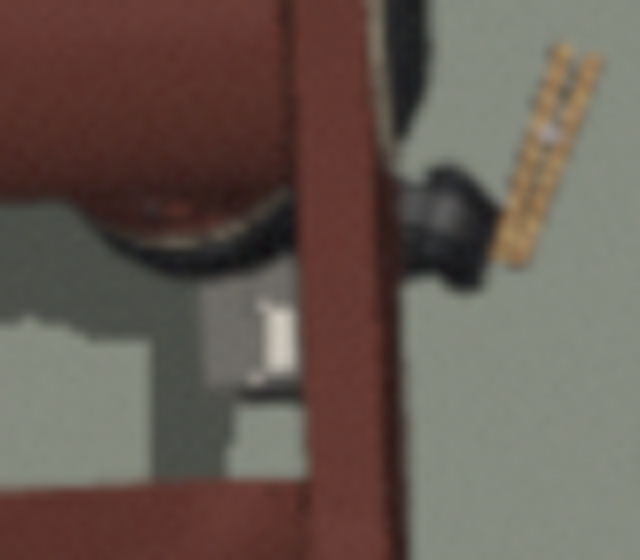

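View pics/w11c.png

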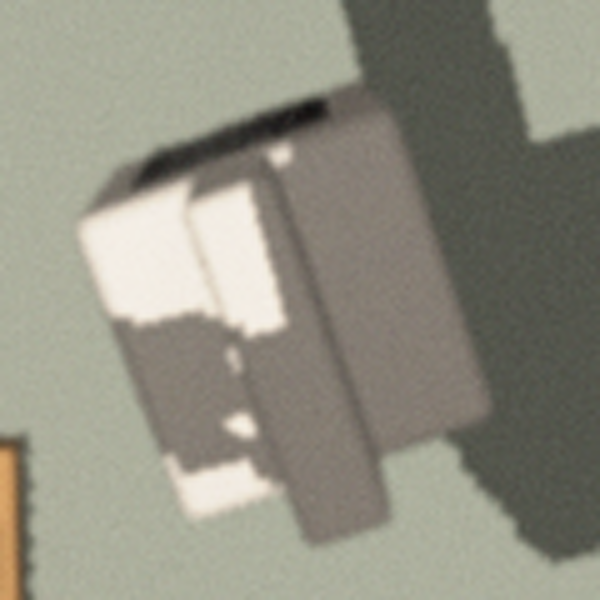

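jog_arm(steps=[{"dx":-0.09,"dy":0.12,"dz":0.0,"twist":1.0},{"dx":-0.09,"dy":0.12,"dz":0.0,"twist":1.97},{"dx":-0.09,"dy":0.12,"dz":-0.4,"twist":1.97},{"dx":-0.09,"dy":0.12,"dz":-1.0,"twist":1.97},{"dx":-0.09,"dy":0.12,"dz":-1.0,"twist":1.97}])

```text
t: 10.85
tool_pos: [0.5341, 0.1113, 0.1711]
tool_rot: [0.101, -3.132, 0.016]
contact_force: [0.2, 0.6, 1.4]
opening: 0.0852
```

```bash
python3 - <<'E'
from station import ctrl
from h import *
im=grab(ctrl,"wrist","w12"); o=ctrl.get_obs(); print(o["tool_pos"].round(4),o["tool_rot"].round(3),o["q"].round(2))
C=cloud(im)
m=(C[...,2]>.115)&(C[...,2]<.14)&(abs(C[...,0]-.54)<.05)&(abs(C[...,1]-.105)<.03)
v,u=np.nonzero(m); P=onplane(im,np.c_[u,v].astype(float),.127)
print(cv2.minAreaRect((P[:,:2]*1000).astype(np.float32)))
E
```

```text
[0.5355 0.1114 0.1734] [ 0.102 -3.136  0.016] [ 0.07 -0.09  1.85 -0.01  1.38 -1.56]
((533.231689453125, 111.39579010009766), (56.852230072021484, 13.457038879394531), 4.283177852630615)
```

View pics/w12.png

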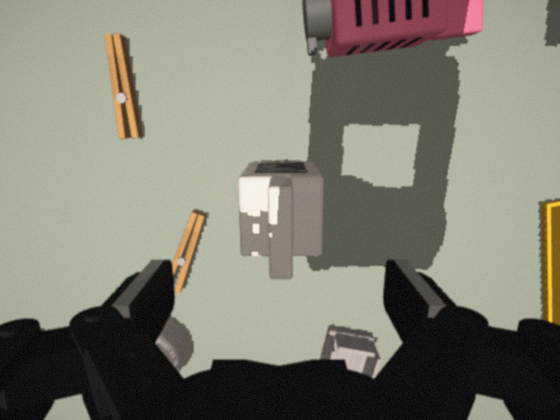

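jog_arm(steps=[{"dx":-0.02,"dy":0.0,"dz":-0.5,"twist":0.05},{"dx":-0.02,"dy":0.0,"dz":-0.9,"twist":0.05},{"dx":-0.02,"dy":0.0,"dz":-1.2,"twist":0.05},{"dx":-0.02,"dy":0.0,"dz":-1.2,"twist":0.05},{"dx":-0.02,"dy":0.0,"dz":-1.2,"twist":0.05}])

```text
t: 11.52
tool_pos: [0.5354, 0.1115, 0.1029]
tool_rot: [0.115, -3.137, 0.016]
contact_force: [0.1, 0.3, 0.0]
opening: 0.0855
```

jog_arm(steps=[{"dx":0.0,"dy":0.0,"dz":0.0,"twist":0.0},{"dx":0.0,"dy":0.0,"dz":0.0,"twist":0.0},{"dx":0.0,"dy":0.0,"dz":0.0,"twist":0.0},{"dx":0.0,"dy":0.0,"dz":0.0,"twist":0.0},{"dx":0.0,"dy":0.0,"dz":0.0,"twist":0.0}], gripper=255, newtons=70)

```text
t: 12.15
tool_pos: [0.5356, 0.1116, 0.1032]
tool_rot: [0.115, -3.138, 0.016]
contact_force: [-0.4, -0.0, 1.1]
opening: 0.0129
```

jog_arm(steps=[{"dx":0.0,"dy":0.0,"dz":0.0,"twist":0.0},{"dx":0.0,"dy":0.0,"dz":0.0,"twist":0.0},{"dx":0.0,"dy":0.0,"dz":0.0,"twist":0.0}])

```text
t: 12.52
tool_pos: [0.5357, 0.1116, 0.1033]
tool_rot: [0.115, -3.138, 0.016]
contact_force: [-0.2, 0.1, 0.9]
opening: 0.013
```

jog_arm(steps=[{"dx":0.0,"dy":0.0,"dz":0.3,"twist":0.0},{"dx":0.0,"dy":0.0,"dz":0.9,"twist":0.0},{"dx":0.0,"dy":-0.4,"dz":1.5,"twist":-0.4},{"dx":-0.1,"dy":-1.0,"dz":1.8,"twist":-1.1},{"dx":-0.3,"dy":-1.7,"dz":1.8,"twist":-2.0}])

```text
t: 13.15
tool_pos: [0.5187, 0.0087, 0.2146]
tool_rot: [0.437, 3.109, -0.015]
contact_force: [1.0, -0.2, -2.6]
opening: 0.0126
```

```bash
python3 - <<'E'
from station import ctrl
o=ctrl.get_obs(); print(o["tool_pos"].round(4),o["tool_rot"].round(3),o["q"].round(2),o["contact_force"].round(1),o["opening"])
E
```

```text
[0.5187 0.0087 0.2146] [ 0.437  3.109 -0.015] [-0.12 -0.19  1.88 -0.01  1.46 -1.41] [ 1.  -0.2 -2.6] 0.01263224796717665
```

jog_arm(steps=[{"dx":-0.1,"dy":-0.8,"dz":0.0,"twist":-1.0},{"dx":-0.2,"dy":-1.6,"dz":0.0,"twist":-2.0},{"dx":-0.3,"dy":-2.4,"dz":0.0,"twist":-3.0},{"dx":-0.4,"dy":-3.1,"dz":0.0,"twist":-3.9},{"dx":-0.5,"dy":-3.6,"dz":0.0,"twist":-4.7}])

```text
t: 13.78
tool_pos: [0.488, -0.209, 0.2151]
tool_rot: [-1.648, -2.672, 0.016]
contact_force: [-0.2, 0.4, -2.8]
opening: 0.0132
```

jog_arm(steps=[{"dx":0.0,"dy":0.0,"dz":0.0,"twist":0.0},{"dx":0.0,"dy":0.0,"dz":0.0,"twist":0.0}])

```text
t: 14.02
tool_pos: [0.4879, -0.2086, 0.2154]
tool_rot: [-1.647, -2.672, 0.015]
contact_force: [-0.2, -0.7, -2.3]
opening: 0.0126
```

```bash
python3 - <<'E'
from station import ctrl
from h import *
grab(ctrl,"scene","s13");grab(ctrl,"wrist","w13");grab(ctrl,"top","t13")
o=ctrl.get_obs(); print(o["tool_pos"].round(4),o["tool_rot"].round(3),o["q"].round(2),o["contact_force"].round(1),o["opening"])
a=o["tool_rot"];print((2*np.degrees(np.arctan2(a[1],a[0]))-90)%360)
crop("s13","s13c",130,150,280,300,4)
E
```

```text
[ 0.4881 -0.208   0.2152] [-1.646 -2.673  0.015] [-0.54 -0.16  1.85 -0.01  1.46 -1.  ] [ 0.2 -0.3 -3.5] 0.012849100120674486
26.76751573069447
```

View pics/s13c.png

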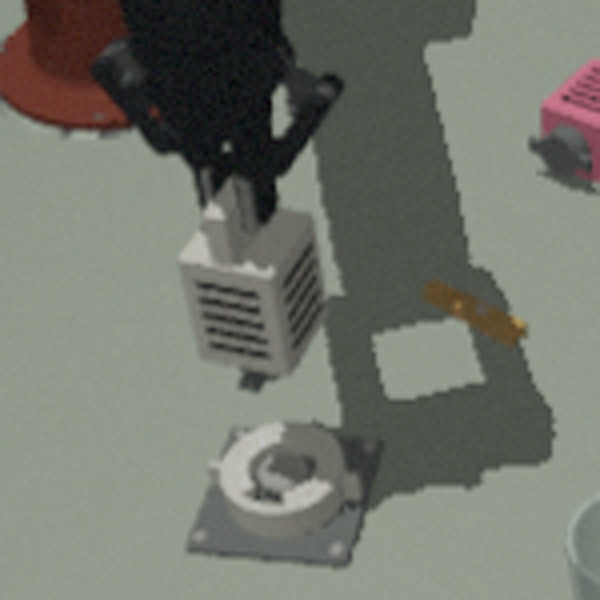

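View pics/w13.png

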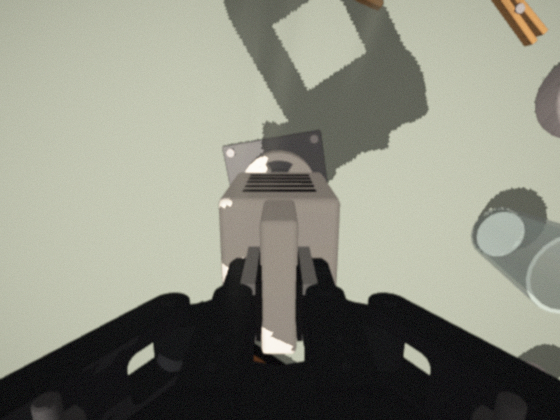

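```bash
cat > fit.py <<'E'
import sys
from h import *
def fit(name,yaw,cx,cy,zlo,zhi):
    im=load(name);C=cloud(im);f=im["frame"].astype(int)
    w=(f.max(-1)-f.min(-1)<50)
    m=w&(C[...,2]>zlo)&(C[...,2]<zhi)&(np.hypot(C[...,0]-cx,C[...,1]-cy)<.055)
    m=cv2.erode(m.astype(np.uint8),np.ones((3,3))).astype(bool)
    P=C[m]; res={}
    for nm,a in (("A",yaw),("B",yaw-90)):
        a=np.radians(a); n=np.array([np.cos(a),np.sin(a)]); t=np.array([-n[1],n[0]])
        d=(P[:,:2]-[cx,cy])@n; s=(P[:,:2]-[cx,cy])@t
        k=(abs(d-.028)<.008)&(abs(s)<.023)
        for _ in range(5):
            A=np.c_[np.ones(k.sum()),s[k],P[k,2]-(zlo+zhi)/2]; c=np.linalg.lstsq(A,d[k],rcond=None)[0]
            r=d-np.c_[np.ones(len(P)),s,P[:,2]-(zlo+zhi)/2]@c; k=(abs(r)<.004)&(abs(s)<.023)
        print(nm,"n pts",k.sum(),"axis offset mm",round((c[0]-.028)*1000,2),"yaw err deg",np.degrees(c[1]).round(2),"tilt deg",np.degrees(c[2]).round(2))
        res[nm]=(c[0]-.028)*n
    print("axis at zmid",(np.array([cx,cy])+res["A"]+res["B"]).round(4))
if __name__=="__main__":
    a=[float(x) for x in sys.argv[2:]]; fit(sys.argv[1],*a)
E
# body z: TCP-.0398 = centre .1754; from -.0465 to +.0295
python3 fit.py s13 26.8 .488 -.208 .133 .200
python3 - <<'E'
from h import *
for n in ("s0","t0"):
    im=load({"s0":"scene0","t0":"top0"}[n]);C=cloud(im);f=im["frame"].astype(int)
    m=(f.min(-1)>150)&(abs(C[...,2]-.029)<.008)&(np.hypot(C[...,0]-.489,C[...,1]+.217)<.045)
    ys,xs=np.nonzero(m); P=onplane(im,np.c_[xs,ys].astype(float),.029)
    hull=cv2.convexHull((P[:,:2]*1000).astype(np.float32)); print(n,m.sum(),cv2.minEnclosingCircle(hull),cv2.fitEllipse(hull))
E
```

```text
A n pts 176 axis offset mm -2.01 yaw err deg 0.22 tilt deg 0.16
B n pts 378 axis offset mm 1.29 yaw err deg -0.52 tilt deg -0.03
axis at zmid [ 0.4868 -0.2101]
s0 286 ((492.345947265625, -219.494140625), 43.479408264160156) ((489.1363220214844, -217.20753479003906), (68.27975463867188, 83.97871398925781), 119.42755889892578)
t0 250 ((490.435791015625, -215.31887817382812), 41.273109436035156) ((489.59814453125, -216.7587432861328), (67.92191314697266, 76.0982666015625), 123.11258697509766)
```

```bash
python3 - <<'E'
from h import *
crop("scene0","d0",170,245,235,300,12)
E
```

```text
(no output)
```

View pics/d0.png

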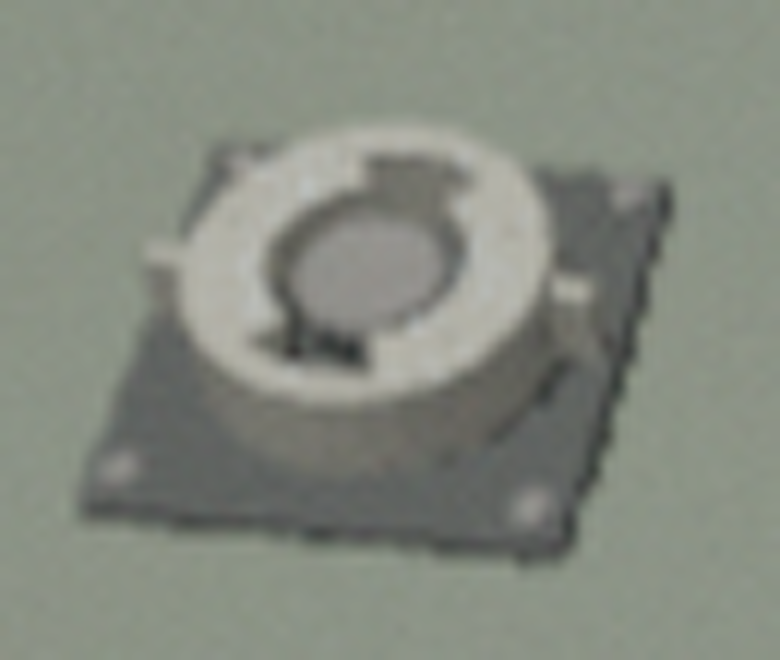

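```bash
python3 - <<'E'
from h import *
im=load("scene0")
def pc(l): return (np.array(l,float)+.5)/12-.5+[170,245]
for nm,l in (("outer",[[182,260],[552,240],[400,122],[330,403],[240,172],[505,157],[215,345],[490,345]]),("bore",[[268,258],[465,245],[305,212],[455,280],[392,325]])):
    P=onplane(im,pc(l),.029)[:,:2]
    A=np.c_[2*P,np.ones(len(P))]; c=np.linalg.lstsq(A,(P**2).sum(1),rcond=None)[0]; print(nm,c[:2].round(4),np.sqrt(c[2]+c[0]**2+c[1]**2).round(4))
g=onplane(im,pc([[425,180],[318,345]]),.029); print(g,g.mean(0)); d=g[0]-g[1]; print(np.degrees(np.arctan2(d[1],d[0])))
r=onplane(im,pc([[160,252],[575,290]]),.022); print(r,r.mean(0));d=r[0]-r[1]; print(np.degrees(np.arctan2(d[1],d[0])))
im=load("top0")
def pc(l): return (np.array(l,float)+.5)/8-.5+[330,195]
P=onplane(im,pc([[305,152],[412,262],[305,368],[198,255],[230,185],[385,195],[235,335],[380,335]]),.029)[:,:2]
A=np.c_[2*P,np.ones(len(P))]; c=np.linalg.lstsq(A,(P**2).sum(1),rcond=None)[0]; print("top",c[:2].round(4),np.sqrt(c[2]+c[0]**2+c[1]**2).round(4))
E
```

```text
outer [ 0.4877 -0.2168] 0.0371
bore [ 0.4881 -0.2172] 0.0196
[[ 0.47999133 -0.19543869  0.029     ]
 [ 0.4991795  -0.23816266  0.029     ]] [ 0.48958542 -0.21680068  0.029     ]
114.18578518279534
[[ 0.44975068 -0.24138714  0.022     ]
 [ 0.52042651 -0.19061361  0.022     ]] [ 0.4850886  -0.21600038  0.022     ]
-144.3065233217199
top [ 0.4904 -0.2159] 0.0375
```

jog_arm(steps=[{"dx":0.02,"dy":-0.11,"dz":-0.2,"twist":-0.1},{"dx":0.02,"dy":-0.11,"dz":-0.5,"twist":-0.1},{"dx":0.02,"dy":-0.11,"dz":-0.9,"twist":-0.1},{"dx":0.02,"dy":-0.11,"dz":-1.2,"twist":-0.1},{"dx":0.02,"dy":-0.11,"dz":-1.2,"twist":-0.1}])

```text
t: 14.8
tool_pos: [0.4878, -0.2136, 0.1402]
tool_rot: [-1.666, -2.654, 0.015]
contact_force: [-0.4, 0.5, -2.5]
opening: 0.013
```

```bash
python3 - <<'E'
from station import ctrl
from h import *
grab(ctrl,"scene","s14")
o=ctrl.get_obs(); print(o["tool_pos"].round(4),o["tool_rot"].round(3),o["contact_force"].round(1),o["opening"])
a=o["tool_rot"];print((2*np.degrees(np.arctan2(a[1],a[0]))-90)%360)
crop("s14","s14c",160,205,240,305,7)
import fit
t=o["tool_pos"]; zc=t[2]-.0398
fit.fit("s14",26,t[0],t[1],zc-.043,zc+.026)
E
```

```text
[ 0.4887 -0.2142  0.142 ] [-1.667 -2.657  0.015] [-1.  -0.  -2.2] 0.01279612554192826
25.772890390430575
A n pts 158 axis offset mm -2.64 yaw err deg -0.12 tilt deg 0.68
B n pts 307 axis offset mm -0.31 yaw err deg -0.16 tilt deg -0.16
axis at zmid [ 0.4862 -0.2151]
```

View pics/s14c.png

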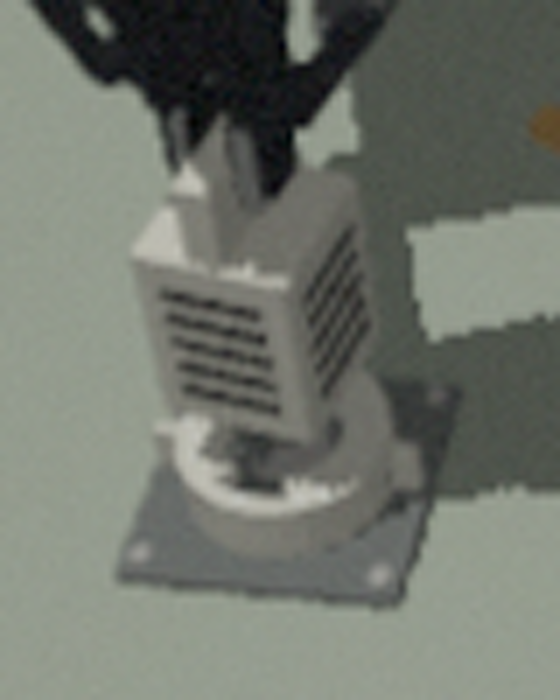

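jog_arm(steps=[{"dx":0.025,"dy":-0.035,"dz":0.0,"twist":0.0},{"dx":0.025,"dy":-0.035,"dz":-0.05,"twist":0.0},{"dx":0.025,"dy":-0.035,"dz":-0.12,"twist":0.0},{"dx":0.025,"dy":-0.035,"dz":-0.18,"twist":0.0},{"dx":0.025,"dy":-0.035,"dz":-0.2,"twist":0.0}])

```text
t: 15.48
tool_pos: [0.49, -0.2161, 0.1295]
tool_rot: [-1.667, -2.656, 0.015]
contact_force: [0.9, -0.5, -2.3]
opening: 0.0127
```

```bash
cat > ck.py <<'E'
import sys
from station import ctrl
from h import *
import fit
n=sys.argv[1]; yaw=float(sys.argv[2])
grab(ctrl,"scene",n)
o=ctrl.get_obs(); print(round(float(o["t"]),2),o["tool_pos"].round(4),o["tool_rot"].round(3),o["contact_force"].round(1),o["wrist_torque"].round(2),o["opening"])
a=o["tool_rot"];print("yaw",((2*np.degrees(np.arctan2(a[1],a[0]))-90)%360).round(2))
crop(n,n+"c",160,205,240,305,7)
t=o["tool_pos"]; zc=t[2]-.0398
fit.fit(n,yaw,t[0],t[1],zc-.035,zc+.026)
E
python3 ck.py s15 26
```

```text
15.53 [ 0.49   -0.2161  0.1295] [-1.667 -2.656  0.015] [-0.2 -0.9 -3.1] [-0.06  0.02 -0.02] 0.012644998550708145
yaw 25.77
A n pts 139 axis offset mm -1.89 yaw err deg -0.28 tilt deg 0.37
B n pts 248 axis offset mm 0.7 yaw err deg -0.01 tilt deg 0.01
axis at zmid [ 0.4886 -0.2176]
```

View pics/s15c.png

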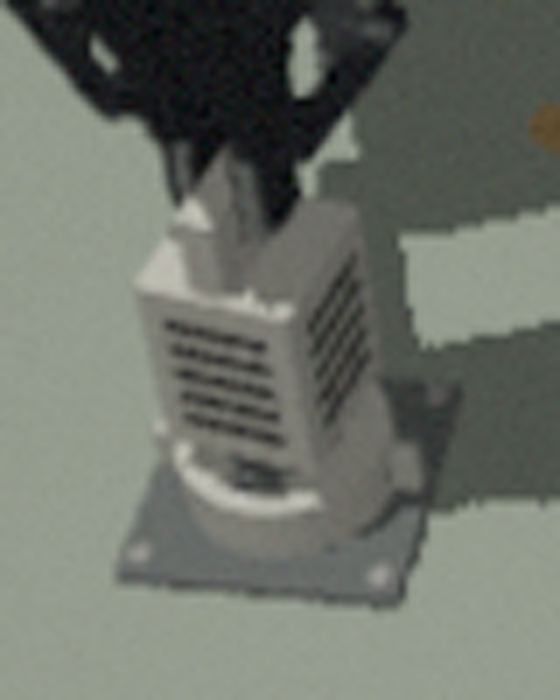

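jog_arm(steps=[{"dx":0.0,"dy":0.0,"dz":-0.05,"twist":0.0},{"dx":0.0,"dy":0.0,"dz":-0.1,"twist":0.0},{"dx":0.0,"dy":0.0,"dz":-0.16,"twist":0.0},{"dx":0.0,"dy":0.0,"dz":-0.21,"twist":0.0},{"dx":0.0,"dy":0.0,"dz":-0.21,"twist":0.0}])

```text
t: 16.15
tool_pos: [0.4906, -0.2166, 0.1181]
tool_rot: [-1.668, -2.658, 0.016]
contact_force: [-2.4, -0.1, 7.3]
opening: 0.0124
```

```bash
python3 ck.py s16 26
```

```text
16.2 [ 0.4906 -0.2166  0.1183] [-1.668 -2.658  0.016] [-1.3 -0.2  6.7] [0.22 0.55 0.03] 0.012554236575110811
yaw 25.78
A n pts 138 axis offset mm -2.0 yaw err deg 0.37 tilt deg 1.2
B n pts 257 axis offset mm 0.64 yaw err deg -0.41 tilt deg -0.19
axis at zmid [ 0.4891 -0.218 ]
```

jog_arm(steps=[{"dx":0.0,"dy":0.0,"dz":-0.05,"twist":0.0},{"dx":0.0,"dy":0.0,"dz":-0.05,"twist":0.0},{"dx":0.005,"dy":0.0,"dz":-0.05,"twist":-0.7},{"dx":0.01,"dy":0.0,"dz":-0.05,"twist":-1.4},{"dx":0.01,"dy":0.0,"dz":-0.05,"twist":-2.0}])

```text
t: 16.82
tool_pos: [0.4922, -0.2171, 0.1171]
tool_rot: [-2.109, -2.325, 0.014]
contact_force: [-1.2, 0.3, 8.5]
opening: 0.0128
```

```bash
python3 ck.py s17 8
```

```text
16.88 [ 0.4922 -0.2172  0.1172] [-2.111 -2.322  0.014] [-1.7  0.8  7.2] [ 0.25  0.42 -0.07] 0.012621962171462397
yaw 5.44
A n pts 223 axis offset mm -1.48 yaw err deg 1.86 tilt deg 0.75
B n pts 166 axis offset mm 1.33 yaw err deg 1.39 tilt deg -0.24
axis at zmid [ 0.4909 -0.2187]
```

View pics/s17c.png

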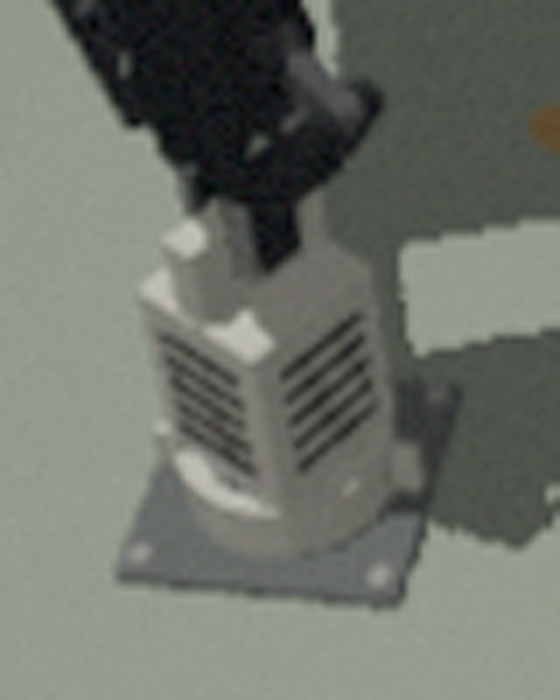

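jog_arm(steps=[{"dx":0.0,"dy":0.01,"dz":-0.03,"twist":-0.7},{"dx":0.0,"dy":0.01,"dz":-0.03,"twist":-1.4},{"dx":0.0,"dy":0.01,"dz":-0.03,"twist":-2.1},{"dx":0.0,"dy":0.01,"dz":-0.03,"twist":-2.8},{"dx":0.0,"dy":0.01,"dz":-0.03,"twist":-3.5}])

```text
t: 17.5
tool_pos: [0.4928, -0.2169, 0.117]
tool_rot: [-2.714, -1.574, 0.01]
contact_force: [-2.4, 1.1, 8.1]
opening: 0.0127
```

```bash
python3 ck.py s18 60
```

```text
17.55 [ 0.4929 -0.217   0.117 ] [-2.716 -1.57   0.01 ] [-2.   1.7  8.1] [ 0.32  0.54 -0.04] 0.012825520489612382
yaw 330.04
A n pts 0 axis offset mm -28.0 yaw err deg 0.0 tilt deg 0.0
B n pts 325 axis offset mm -0.23 yaw err deg -0.04 tilt deg 0.42
axis at zmid [ 0.4787 -0.2411]
```

jog_arm(steps=[{"dx":-0.01,"dy":0.0,"dz":-0.03,"twist":-0.7},{"dx":-0.01,"dy":0.0,"dz":-0.03,"twist":-1.4},{"dx":-0.01,"dy":0.0,"dz":-0.03,"twist":-2.0},{"dx":-0.01,"dy":0.0,"dz":-0.03,"twist":-2.4},{"dx":-0.01,"dy":0.0,"dz":-0.03,"twist":-2.5}])

```text
t: 18.18
tool_pos: [0.4927, -0.2167, 0.1167]
tool_rot: [-2.99, -0.943, 0.007]
contact_force: [-2.9, 2.7, 8.3]
opening: 0.0126
```

```bash
python3 ck.py s19 36
```

```text
18.23 [ 0.4927 -0.2167  0.1167] [-2.99  -0.943  0.007] [-2.   3.5  8.4] [0.71 0.66 0.11] 0.01257781286744128
yaw 305.0
A n pts 84 axis offset mm -1.6 yaw err deg 0.96 tilt deg 0.14
B n pts 270 axis offset mm 0.68 yaw err deg 0.49 tilt deg 0.65
axis at zmid [ 0.4918 -0.2182]
```

jog_arm(steps=[{"dx":-0.01,"dy":0.0,"dz":-0.02,"twist":-0.2},{"dx":-0.01,"dy":0.0,"dz":-0.02,"twist":-0.2}])

```text
t: 18.48
tool_pos: [0.4926, -0.2162, 0.1168]
tool_rot: [-3.005, -0.89, 0.006]
contact_force: [-1.7, 3.8, 7.5]
opening: 0.0126
```

```bash
python3 ck.py s20 36|head -2
```

```text
18.52 [ 0.4925 -0.2162  0.1168] [-3.005 -0.891  0.006] [-2.3  3.7  8.3] [0.8 0.6 0.1] 0.012670564805855848
yaw 303.01
```

```bash
python3 - <<'E'
import fit
for n in("s19","s20"):
  fit.fit(n,36,.4925,-.2162,.042,.103)
E
```

```text
A n pts 85 axis offset mm -1.67 yaw err deg 0.95 tilt deg 0.12
B n pts 272 axis offset mm 1.2 yaw err deg 0.51 tilt deg 0.62
axis at zmid [ 0.4919 -0.2182]
A n pts 87 axis offset mm -1.45 yaw err deg 2.9 tilt deg 0.69
B n pts 283 axis offset mm 0.72 yaw err deg 2.3 tilt deg 0.81
axis at zmid [ 0.4918 -0.2176]
```

jog_arm(steps=[{"dx":0.0,"dy":0.0,"dz":0.03,"twist":0.0},{"dx":0.0,"dy":0.0,"dz":0.07,"twist":0.0},{"dx":0.0,"dy":0.0,"dz":0.1,"twist":0.0},{"dx":0.0,"dy":0.0,"dz":0.1,"twist":0.0}])

```text
t: 19.02
tool_pos: [0.492, -0.2159, 0.1213]
tool_rot: [-3.004, -0.89, 0.007]
contact_force: [0.6, 0.1, -6.4]
opening: 0.0127
```

```bash
python3 ck.py s21 36
```

```text
19.07 [ 0.492  -0.2159  0.1213] [-3.004 -0.89   0.007] [-0.6 -0.5 -5.9] [ 0.01 -0.25  0.12] 0.012262310800947331
yaw 303.01
A n pts 97 axis offset mm -1.27 yaw err deg 3.0 tilt deg 0.69
B n pts 259 axis offset mm 0.85 yaw err deg 2.63 tilt deg 0.69
axis at zmid [ 0.4915 -0.2173]
```

View pics/s21c.png

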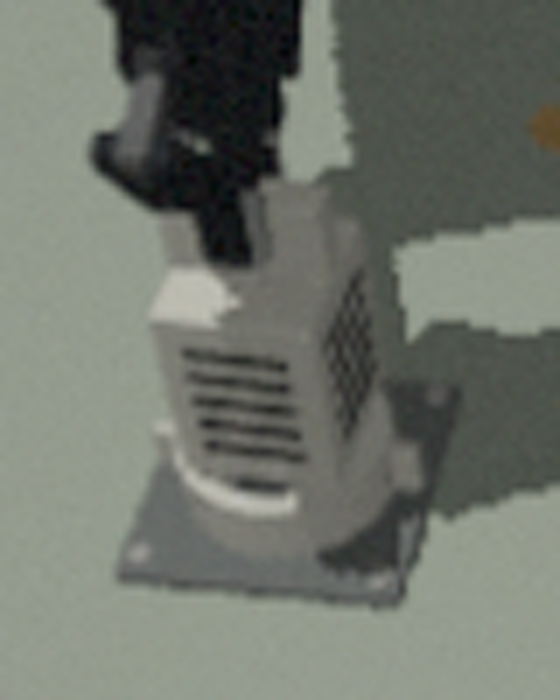

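jog_arm(steps=[{"dx":0.0,"dy":0.0,"dz":-0.01,"twist":0.0},{"dx":0.0,"dy":0.0,"dz":-0.01,"twist":0.0},{"dx":0.0,"dy":0.0,"dz":-0.01,"twist":0.0},{"dx":0.0,"dy":0.0,"dz":-0.01,"twist":0.0},{"dx":0.0,"dy":0.0,"dz":-0.01,"twist":0.0}], gripper=0)

```text
t: 19.7
tool_pos: [0.4921, -0.216, 0.121]
tool_rot: [-3.004, -0.89, 0.007]
contact_force: [0.5, 0.3, -0.9]
opening: 0.0859
```

jog_arm(steps=[{"dx":0.0,"dy":0.0,"dz":0.3,"twist":0.0},{"dx":0.0,"dy":0.0,"dz":0.8,"twist":0.0},{"dx":0.0,"dy":0.0,"dz":1.4,"twist":0.0},{"dx":-0.3,"dy":0.5,"dz":1.8,"twist":0.0},{"dx":-0.5,"dy":1.3,"dz":2.0,"twist":0.0}])

```text
t: 20.32
tool_pos: [0.4626, -0.1383, 0.2447]
tool_rot: [-3.009, -0.887, 0.001]
contact_force: [0.3, 0.7, -0.0]
opening: 0.0852
```

jog_arm(steps=[{"dx":0.0,"dy":0.8,"dz":0.2,"twist":0.0},{"dx":0.0,"dy":1.6,"dz":0.2,"twist":0.0},{"dx":0.0,"dy":2.2,"dz":0.2,"twist":0.0},{"dx":0.0,"dy":2.4,"dz":0.2,"twist":0.0},{"dx":0.0,"dy":2.4,"dz":0.2,"twist":0.0}])

```text
t: 20.95
tool_pos: [0.4628, 0.0058, 0.2575]
tool_rot: [-3.009, -0.889, -0.0]
contact_force: [0.1, -0.5, -1.4]
opening: 0.0857
```

```bash
python3 - <<'E'
from station import ctrl
from h import *
import fit
grab(ctrl,"scene","s22");im=grab(ctrl,"top","t22")
o=ctrl.get_obs();print(o["t"],o["tool_pos"].round(3),o["opening"])
fit.fit("s22",34,.4925,-.2162,.045,.105)
for n in("s22","t22"):
    C=cloud(load(n)); m=(np.hypot(C[...,0]-.489,C[...,1]+.217)<.04)&(C[...,2]>.12)&(C[...,2]<.17); print(n,m.sum(),"bar top z",np.median(C[m][:,2]),C[m].mean(0).round(4), cv2.minAreaRect((C[m][:,:2]*1000).astype(np.float32)))
crop("s22","s22c",160,205,240,305,6)
E
```

```text
21.05 [0.463 0.005 0.257] 0.0854931820699239
A n pts 95 axis offset mm -1.7 yaw err deg 0.82 tilt deg 0.55
B n pts 279 axis offset mm 0.15 yaw err deg 0.59 tilt deg 0.25
axis at zmid [ 0.4912 -0.2173]
s22 296 bar top z 0.1382242862023239 [ 0.4954 -0.2195  0.1367] ((492.5199279785156, -218.47100830078125), (57.030845642089844, 17.440034866333008), 35.234745025634766)
t22 157 bar top z 0.14497594156692517 [ 0.4906 -0.2125  0.1424] ((491.43701171875, -213.82473754882812), (55.81137466430664, 14.305339813232422), 33.195213317871094)
```

View pics/s22c.png

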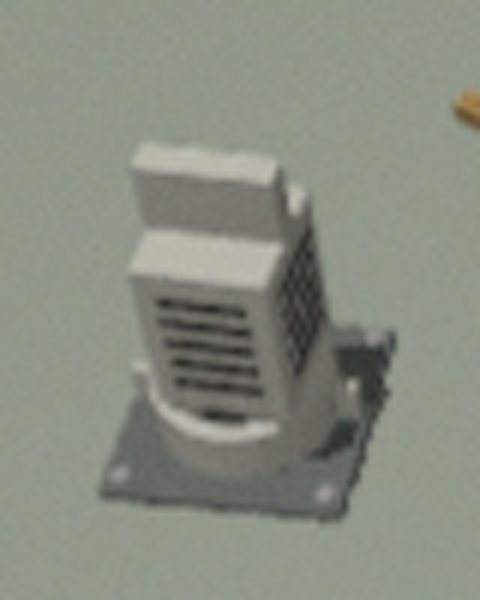

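View pics/t22.png

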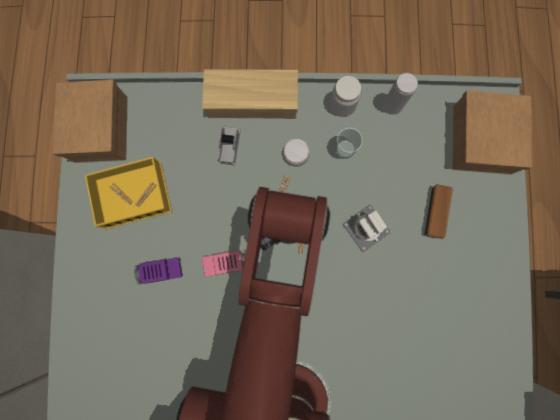

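```bash
python3 -c "
from station import ctrl
print(ctrl.finish_job())"
```

```text
the job is handed in; nothing more can be done
None
```

The white canister was stood upright on the shelf and let go. It was then taken again and locked into the twist-lock dock. I handed the job in at about 21 s of the 70 s allowed.

**Standing it up:** I gripped the bar by its ends at about 20 N. It did not swing down by its own weight, so short quick arm movements made it pivot in the grip to about 83°. Pressing and dragging the foot on the shelf brought it upright. With the gripper off, it stood within 0.5° of vertical.

**Docking:** I took it across the bar, lowered the lugs through the gaps, and pushed down to about 4–5 mm below the locked height. I then turned it about 83° clockwise and let it spring up. The grip height then matched the locked height, and the canister held against a light upward pull of a few newtons before I released it.

**Last checks, canister released and arm clear:**
- **Height:** the bar top is at 145 mm in the top view, exactly the locked height; loose would be 152 mm. The scene camera's median of 138 mm includes points on the bar's side.
- **Tilt:** it is upright within about 0.5°.
- **Angle:** its x axis is at about 33–35°, against about 36° measured for the dock. I took this as play in the pockets, since I never felt a clear stop.
- **Cameras:** the views disagreed with each other by about 2 mm.
- **Other things:** nothing else looks moved in the last top view, but the arm hides part of the shelf, including most of the two clothespins.

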